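Put the ingredients back on their coasters and dishes

ROBOT

A 6-joint arm with a two-finger parallel gripper is mounted at the origin on a cart in front of the work surface, level with it; the furniture and walls round the work are solid. World frame = base frame: x ahead of the robot, y to its left, z up, the work surface at z = 0. Lengths are in mm, angles in rad, forces in N, time in s.
With the tool pointing down it reaches from about 350 to 975 mm from the base axis. Payload 7.1 kg.
Tool frame: the origin (TCP) lies midway between the tips of the shut fingers; the grasp point (between the pads) lies 19 mm behind it; z points along the fingers, y is the line along which they close (so a half turn about z gives the same grasp; the last joint's range is limited). The gripper opens to 88 mm and grips with 3 to 60 N. Pads are 20 mm wide; open, the fingers measure 115 mm over their backs; the gripper's body (75 mm by 178 mm) begins 61 mm behind the grasp point.
Start: joints at [1.257, 0.423, 1.63, -0, 1.089, -0.019], TCP at [181.561, 598.03, 186.575] pointing down, gripper open.
Joint ranges: [-3, 3], [-0.9, 2.11], [0.09, 2.58], [-1.31, 4.45], [0.11, 2.69], [-2.54, 2.54]. Speed limits (rad/s): [2.39, 2.39, 3.01, 3.14, 3.14, 3.14].

INTERFACE

Orientations are given as a rotation vector (axis times angle).
In Python, from plant import env, imaging gives the robot as it stands. The module is installed in compiled form; this text tells all that it offers. Calls block until the motion is done:
- env.move_pose(position, orientation): joint-space move of the TCP to a pose.
- env.servo_line(position, rotation=None, rate=150, force_limit=None): straight line of the TCP; rotation=None keeps the orientation; rate is the mean speed in mm/s. With force_limit (N) it stops when the force on the tool has changed by that much, and returns True; else False.
- env.set_joints(angles): joint-space move.
- env.set_gripper(opening, effort=None): finger opening in mm; effort is the grip in N (None keeps the last); returns when the fingers have stopped.
- env.pause(seconds).
- env.ik(position, orientation): joint angles nearest the present ones, or None.
- imaging.capture(name): name is "scene" or "top" or "wrist"; returns (picture, depth): 420x560x3 uint8, blue, green, red; 420x560 float32, mm along the optical axis (not along the pixel's ray), 0 where there is no reading.
- imaging.camera_model(name): a dict with "camera_matrix" (3x3 intrinsics, pixels), "world_from_camera" (4x4, takes a point from camera to world coordinates). Camera axes: x right, y down, z forward; pixel columns grow to the right and rows downward; lengths in mm; the calibration is good to about 2 mm. A picture is of the moment at which its call begins: read the wrist's pose just before it. camera_model takes no time and is no camera call; for the wrist camera it gives the pose at the moment of the call.
A pose or a line that the arm cannot do raises env.Unreachable and nothing moves.
- env.close_job(): hands the job in; it is judged then, once.
Readings, each from a call of its own:
- env.get_time_s(): time.
- env.get_qpos(): joint angles.
- env.get_qd(): joint speeds.
- env.get_tau(): joint torques, N m.
- env.get_position(): TCP position.
- env.get_tcp_rot(): TCP orientation.
- env.get_wrist_force(): force on the tool from outside, world axes, zero at the start.
- env.get_moment(): the same for the moment, N m.
- env.get_gripper_width(): finger opening in mm.
- env.get_grasp_force(): force on a finger pad.
Only numpy, scipy, OpenCV 4.12 (cv2) and the standard library are available. Lean on these libraries where they do the work, as an engineer would, in place of code of your own. Each camera call takes 0.05 s, during which the arm holds its last target. There are 200 camera calls.

TASK

Put each ingredient on its own coaster or dish: the salt shaker on the white coaster, the lemon in the yellow dish, the mandarin in the orange dish and the garlic in the wooden dish. Each must rest inside the raised rim, about in the middle and not on the rim, the same way up as it was found, and be let go. Leave the clothes peg and the tea light where they are.

Things in the scene. Friction and masses are not known exactly. Their poses are not given: they have to be found in the camera images.
- mandarin: orange mandarin, 47 mm in diameter, widest near 20 mm height, 39 mm high, rigid, about 0.04 kg. Stands upright, loose, origin at the centre of its underside; z is its own axis, up.
- salt_shaker: glass salt shaker with a light grey cap, 90 mm tall: body 44 mm in diameter up to 74 mm, cap 34 mm in diameter from there to the top. About 0.1 kg. Rests leaning up to 0.05 rad (foot slightly uneven). Stands upright, loose, origin at the centre of its underside; z is its own axis, up.
- lemon: yellow lemon lying on its side, 75 mm long along its own x axis, 54 mm across along its own y axis, 53 mm high, widest near 26 mm height. Rigid, about 0.09 kg. Loose; origin at the centre of its underside, z up.
- garlic: pale pinkish garlic bulb, 58 mm in diameter at its widest, near 25 mm height, 57 mm tall to the thin tip, stands on its flattish root end. Rigid, about 0.04 kg. Stands upright, loose, origin at the centre of its underside; z is its own axis, up.
- coaster_white: round white ceramic coaster, 72 mm in diameter, recess 62 mm in diameter, small cork dot in the middle. For the salt shaker. It is fixed to the worktop. 4 mm thick floor, on which the thing stands, inside a raised rim 5 mm wide whose top is 8 mm above the worktop. Origin: centre of its underside, on the worktop; z up.
- dish_orange: shallow round bright orange plastic dish, 76 mm in diameter, recess 66 mm in diameter, small cork dot in the middle. For the mandarin. It is fixed to the worktop. 4 mm thick floor, on which the thing stands, inside a raised rim 5 mm wide whose top is 8 mm above the worktop. Origin: centre of its underside, on the worktop; z up.
- dish_yellow: shallow round yellow plastic dish, 86 mm in diameter, recess 76 mm in diameter, small cork dot in the middle. For the lemon. It is fixed to the worktop. 4 mm thick floor, on which the thing stands, inside a raised rim 5 mm wide whose top is 8 mm above the worktop. Origin: centre of its underside, on the worktop; z up.
- dish_wood: shallow round dish of dark brown wood, 86 mm in diameter, recess 76 mm in diameter, small cork dot in the middle. For the garlic. It is fixed to the worktop. 4 mm thick floor, on which the thing stands, inside a raised rim 5 mm wide whose top is 8 mm above the worktop. Origin: centre of its underside, on the worktop; z up.
- clothes_peg: wooden clothes peg lying flat, 15 x 72 x 12 mm, its length along its own y axis, loose; a bystander to be left where it is. Origin: centre of its underside.
- candle: tea light in a light metal cup with red wax, 38 mm in diameter, 15 mm high, loose; a bystander to be left where it is. Origin: centre of its underside. (Of the room: a range hood, x over 0.47, y over 0.27, underside at z 0.59, and a wall cupboard, x over 0.69, underside at z 0.60, can be struck by a high wrist.)

How it is judged (in metres and radians):
At the end, for the whole second after the job is handed in: Each thing rests on the floor of its own coaster or dish, still: shaker within 12 mm of its centre, tilted under 0.15 rad; mandarin, lemon and garlic within 15 mm, under 0.4 rad; peg and tea light within 15 mm of where they were (horizontal distance between mandarin and dish_orange below 0.015 m and z of mandarin in the frame of dish_orange between 0.001 and 0.008 m and angle between each of mandarin, lemon, garlic's own z axis and vertical below 0.4 rad and linear speed of each of mandarin, salt_shaker, lemon, garlic below 0.02 m/s and angular speed of each of mandarin, salt_shaker, lemon, garlic below 0.3 rad/s and horizontal distance between salt_shaker and coaster_white below 0.012 m and z of salt_shaker in the frame of coaster_white between 0.001 and 0.008 m and angle between salt_shaker's own z axis and vertical below 0.15 rad and horizontal distance between lemon and dish_yellow below 0.015 m and z of lemon in the frame of dish_yellow between 0.001 and 0.008 m and horizontal distance between garlic and dish_wood below 0.015 m and z of garlic in the frame of dish_wood between 0.001 and 0.008 m and distance of each of clothes_peg, candle from where it was at the start of the episode below 0.015 m); the robot touches nothing.
It fails at once if the clothes peg is pushed away from where it stood (more than 15 mm) (distance of clothes_peg from where it was at the start of the episode above 0.015 m).
It fails at once if the tea light is pushed away from where it stood (more than 15 mm) (distance of candle from where it was at the start of the episode above 0.015 m).
It also fails if it takes over 104 s, if anything falls off the work surface, if the arm or the gripper's body presses on something with over 40 N, if the wrist force passes 120 N, or if a joint passes its speed limit or range.

## Working session

There is one attempt and no reset: what is moved stays moved. The work goes in short steps, each a Python script; the robot and the scene stay as the last script left them, time stands still between calls to the robot, and variables do not carry over. Pictures are saved under pics/ and viewed, at most 14 in all, crops included, and the job is handed in when it is done.

```bash
mkdir -p pics; python3 - <<'E'
from plant import env, imaging
import cv2,numpy as np
for n in("top","scene"):
    p,d=imaging.capture(n); cv2.imwrite(f"pics/{n}0.png",p); np.save(f"{n}0.npy",d)
    m=imaging.camera_model(n); print(n,m["camera_matrix"].tolist(),np.round(m["world_from_camera"],4).tolist())
print(env.get_tcp_rot(),env.get_time_s())
E
```

```text
top [[434.33482475818386, 0.0, 282.3793572588202], [0.0, 434.33482475818386, 211.01401699253876], [0.0, 0.0, 1.0]] [[0.0092, -0.9883, 0.1525, 416.9714], [-0.9998, -0.0114, -0.0137, 47.2187], [0.0153, -0.1524, -0.9882, 881.112], [0.0, 0.0, 0.0, 1.0]]
scene [[502.482540601602, 0.0, 282.36086195342403], [0.0, 502.482540601602, 211.44210735605353], [0.0, 0.0, 1.0]] [[0.7019, -0.4368, 0.5626, -10.3033], [-0.7122, -0.421, 0.5617, -497.6511], [-0.0086, -0.795, -0.6066, 607.7375], [0.0, 0.0, 0.0, 1.0]]
[-4.61360057e-01 -3.10729330e+00  2.08862751e-03] 0.1
```

View pics/top0.png

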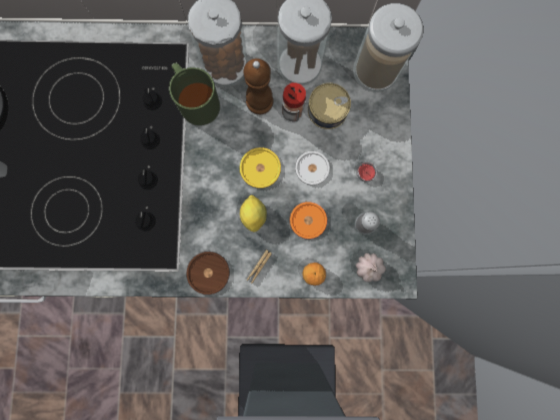

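View pics/scene0.png

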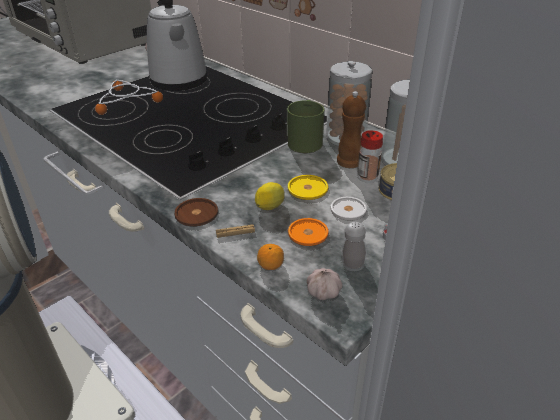

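The top view shows the dish dots at yellow (260,168), white (312,168), orange (308,221) and wood (208,272). The ingredients are the lemon (253,213), mandarin (314,273), shaker cap (369,218) and garlic (370,267). The bystanders are the tea light (367,172) and peg (260,265).

```bash
cat > h.py <<'E'
from plant import env, imaging
import cv2,numpy as np
from scipy.spatial.transform import Rotation as R
def ray(n,u,v,z,m=None):
    m=m or imaging.camera_model(n); T=m["world_from_camera"]
    d=T[:3,:3]@np.linalg.inv(m["camera_matrix"])@[u,v,1]; return (T[:3,3]+d*(z-T[2,3])/d[2])
def cloud(d,m):
    T=m["world_from_camera"];K=m["camera_matrix"];v,u=np.mgrid[:420,:560]
    P=np.stack([(u-K[0,2])/K[0,0]*d,(v-K[1,2])/K[1,1]*d,d],-1); return P@T[:3,:3].T+T[:3,3]
E
python3 - <<'E'
from h import *
for n in("top","scene"):
    d=np.load(n+"0.npy");m=imaging.camera_model(n);P=cloud(d,m)
    x,y,z=P[...,0],P[...,1],P[...,2]
    if n=="top":
        for u,v in[(450,200),(450,300),(260,285),(280,380),(220,140),(340,150)]: print(u,v,P[v,u].round())
        for nm,u,v in[("yel",260,168),("whi",312,168),("ora",308,221),("wood",208,272)]: print(nm,ray(n,u,v,4,m).round(1),P[v,u].round(1))
    mask=((z>10)&(z<120)&(x>250)&(x<560)&(y>-200)&(y<260)&(d>0)).astype(np.uint8)
    k,l,s,c=cv2.connectedComponentsWithStats(mask)
    for i in range(1,k):
        if s[i,4]<40: continue
        q=P[l==i]; lo,hi=np.percentile(q,[1,99],axis=0); zm=hi[2]
        print(n,s[i].tolist(),"px",c[i].round(1),"lo",lo.round(),"hi",hi.round(),"raymid",ray(n,*(s[i,:2]+(s[i,2:4]-1)/2),zm/2,m).round(1))
p=cv2.imread("pics/top0.png")
cv2.imwrite("pics/c1.png",cv2.resize(p[145:295,185:385],None,fx=4,fy=4,interpolation=cv2.INTER_CUBIC))
E
```

```text
450 200 [ 547. -240.  178.]
450 300 [ 369. -366. -160.]
260 285 [403.  78.   2.]
280 380 [ 106.   30. -525.]
220 140 [702. 167.   0.]
340 150 [683. -84.   3.]
yel [642.1  82.3   4. ] [642.4  82.3   2.7]
whi [643.5 -25.6   4. ] [644.  -25.8   2.2]
ora [532.4 -17.3   4. ] [532.9 -17.6  -0. ]
wood [427.6 182.3   4. ] [427.6 182.3   3.9]
top [240, 204, 27, 29, 619] px [253.  216.2] lo [508.  68.  27.] hi [559. 119.  53.] raymid [534.2  93.5  26.7]
top [355, 212, 25, 23, 438] px [366.9 223. ] lo [ 504. -144.   23.] hi [ 542. -110.   89.] raymid [ 524.4 -129.3   44.7]
top [250, 253, 22, 27, 104] px [260.3 264.9] lo [415.  57.  10.] hi [464.  96.  13.] raymid [440.4  77.8   6.7]
top [356, 254, 30, 29, 623] px [370.1 267.8] lo [ 413. -164.   21.] hi [ 464. -112.   54.] raymid [ 438.  -138.1   27. ]
top [303, 263, 23, 23, 436] px [314.1 274.2] lo [404. -49.  21.] hi [447.  -6.  41.] raymid [425.4 -28.   20.4]
scene [255, 182, 29, 28, 614] px [268.7 196.2] lo [510.  66.  14.] hi [559. 109.  56.] raymid [546.3  95.2  27.8]
scene [342, 222, 25, 48, 981] px [354.2 245.9] lo [ 507. -153.   12.] hi [ 536. -117.   91.] raymid [ 527.5 -130.9   45.6]
scene [216, 224, 39, 11, 194] px [235.7 229.1] lo [411.  57.  10.] hi [474. 101.  15.] raymid [445.5  84.2   7.5]
scene [257, 244, 27, 26, 561] px [270.2 256.3] lo [405. -52.  11.] hi [444. -13.  42.] raymid [428.  -28.7  20.8]
scene [307, 268, 36, 32, 872] px [323.8 283.6] lo [ 414. -168.   15.] hi [ 461. -117.   54.] raymid [ 439.5 -142.1   27.1]
```

View pics/c1.png

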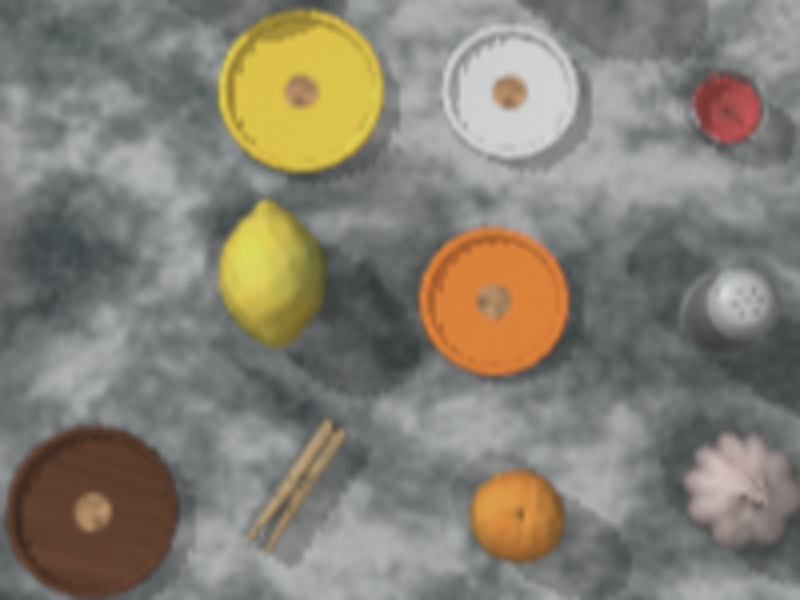

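```bash
cat >> h.py <<'E'
def down(phi):
    y=np.array([np.cos(phi),np.sin(phi),0]);z=np.array([0,0,-1.]);return R.from_matrix(np.c_[np.cross(y,z),y,z]).as_rotvec()
def orient(pos,phi):
    best=None
    for p in(phi,phi+np.pi):
        q=env.ik(pos,down(p))
        if q is not None and(best is None or abs(q[5])<abs(best[0])):best=(q[5],down(p))
    return best[1]
def pick(xy,phi,h,effort,up=160,opening=88):
    o=orient([*xy,up],phi); env.set_gripper(opening); env.move_pose([*xy,up],o)
    hit=env.servo_line([*xy,h-19],rate=120,force_limit=8)
    env.set_gripper(0,effort); w=env.get_gripper_width()
    env.servo_line([*xy,up],rate=120); print("pick",hit,w,env.get_gripper_width(),env.get_grasp_force(),env.get_time_s())
def place(xy,phi,h,up=160,opening=88):
    o=orient([*xy,up],phi); env.move_pose([*xy,up],o)
    env.servo_line([*xy,h-19+14],rate=120)
    hit=env.servo_line([*xy,h-19+4.5],rate=30,force_limit=3); print("place",hit,env.get_position(),env.get_gripper_width())
    env.set_gripper(opening); env.servo_line([*xy,up],rate=150); print(env.get_time_s())
E
python3 - <<'E'
from h import *
m=imaging.camera_model("top")
a=ray("top",251.2,195.5,26,m);b=ray("top",254,231.2,26,m);phi=np.arctan2(*(a-b)[[1,0]]);print("lemon",a,b,phi)
print("cap",ray("top",370,220.7,90,m),ray("scene",354.2,245.9,46))
P=cloud(np.load("top0.npy"),m).reshape(-1,3)
Q=P[(P[:,2]>30)&(P[:,1]<-165)&(P[:,0]>250)&(P[:,0]<700)]
for lo in range(30,900,120):
    q=Q[(Q[:,2]>lo)&(Q[:,2]<lo+120)]
    if len(q):print(lo,len(q),q.min(0).round(),q.max(0).round())
env.move_pose([136,430,200],env.get_tcp_rot())
pick([534,93.5],phi+np.pi/2,27,12)
p,_=imaging.capture("scene");cv2.imwrite("pics/s1.png",p)
E
```

```text
lemon [579.66292348  98.05173642  26.        ] [507.96510053  91.08051606  26.        ] 0.09692589974856226
cap [ 522.89941244 -125.36926859   90.        ] [ 526.52274852 -132.06257361   46.        ]
30 5407 [ 281. -492.   30.] [ 700. -238.  150.]
150 7388 [ 332. -420.  150.] [ 700. -238.  270.]
270 10616 [ 385. -346.  270.] [ 700. -238.  390.]
390 9640 [ 423. -265.  390.] [ 700. -238.  480.]
pick False 30.575485233601974 0.4780684909450675 0.0 6.825
```

View pics/s1.png

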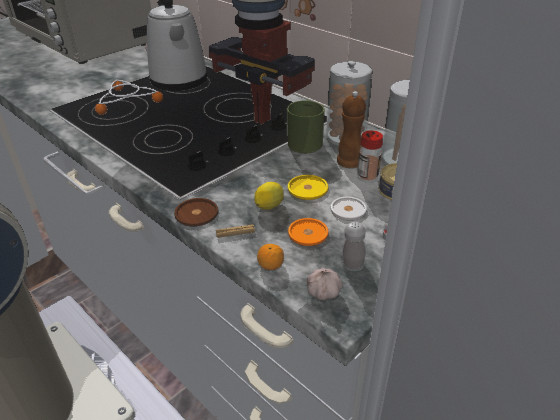

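The lemon hasn't moved and the gripper is shut, over the hob instead of at the lemon. I'll check the pose readings.

```bash
python3 - <<'E'
from h import *
print(env.get_position(),env.get_tcp_rot(),env.get_qpos(),env.get_gripper_width(),env.get_time_s())
o=orient([534,93.5,160],1.667);print(o,env.ik([534,93.5,160],o), R.from_rotvec(o).as_matrix().round(2).tolist())
m=imaging.camera_model("wrist");print(m["world_from_camera"].round(2).tolist())
p,_=imaging.capture("wrist");cv2.imwrite("pics/w1.png",p)
p,_=imaging.capture("top");cv2.imwrite("pics/t1.png",p)
E
```

```text
[533.45129258  93.42781831 159.16745789] [ 1.52151135e-01 -3.13634880e+00  2.41909405e-04] [ 1.51400908e-01  3.37622372e-01  1.83609699e+00  7.94014156e-06
  9.69436320e-01 -1.51634828e+00] 0.6172990377951385 6.875
[ 0.15105811 -3.13795887 -0.        ] [ 0.15138405  0.33652187  1.83543218  0.          0.9696386  -1.51561595] [[-1.0, -0.1, -0.0], [-0.1, 1.0, -0.0], [0.0, 0.0, -1.0]]
[[-0.1, 0.95, 0.29, 451.54], [1.0, 0.09, 0.03, 85.94], [-0.0, 0.3, -0.96, 357.32], [0.0, 0.0, 0.0, 1.0]]
```

View pics/t1.png

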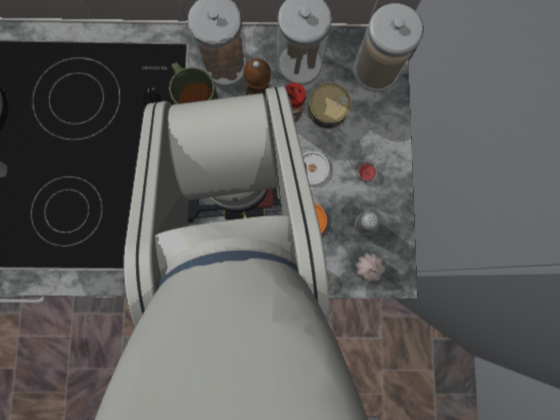

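View pics/w1.png

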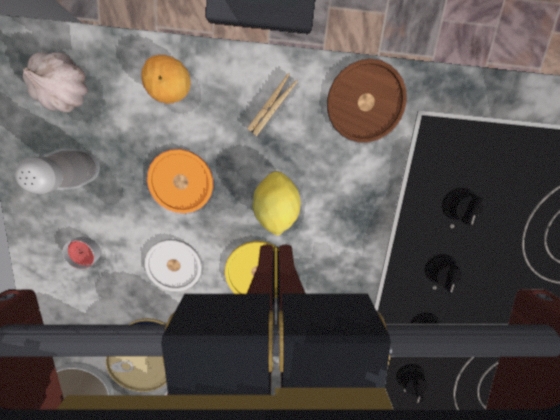

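The wrist view has the lemon centred at (277,202), tips at about (272,172) and (278,236). I'll convert these and cross-check the dish dots and the other things.

```bash
python3 - <<'E'
from h import *
m=imaging.camera_model("wrist")
for n,u,v,z in[("lemon",277,202,26),("tip1",272,172,26),("tip2",278,236,26),("yel",258,270,4),("whi",173,265,4),("ora",180,181,4),("wood",366,102,4),("mand",166,79,20),("garlic",54,82,25),("cap",36,177,90),("foot",90,165,10)]:
    print(n,ray("wrist",u,v,z,m).round(1))
E
```

```text
lemon [543.8  96.2  26. ]
tip1 [510.6  87.5  26. ]
tip2 [584.5 101.4  26. ]
yel [642.6  81.5   4. ]
whi [646.  -27.2   4. ]
ora [535.5 -18.9   4. ]
wood [428.2 182.2   4. ]
mand [427.1 -28.8  20. ]
garlic [ 441.1 -139.3   25. ]
cap [ 523.8 -120.2   90. ]
foot [ 525.4 -118.9   10. ]
```

The lemon is practically where it was. My grasp was about 11 mm off its middle, because the bounding box had missed one tip, so it slipped out. I'll regrip at the true centre.

```bash
python3 - <<'E'
from h import *
xy=[546,95.5];phi=np.pi/2+.13
o=orient([*xy,160],phi);env.set_gripper(88);env.move_pose([*xy,160],o)
print(env.servo_line([*xy,8],rate=120,force_limit=8),env.get_position())
env.set_gripper(0,20)
for i in range(3):print(env.get_gripper_width(),env.get_grasp_force(),env.get_time_s());env.pause(.15)
if env.get_gripper_width()>45:
    env.servo_line([*xy,40],rate=60);print(env.get_gripper_width(),env.get_grasp_force())
p,_=imaging.capture("scene");cv2.imwrite("pics/s2.png",p)
E
```

```text
False [546.57769069  95.58531913   8.65495788]
31.657190828375057 16.622891596052796 11.0167
31.422406774519082 16.56738169491291 11.1667
31.10265538741105 16.55825686175376 11.3167
```

View pics/s2.png

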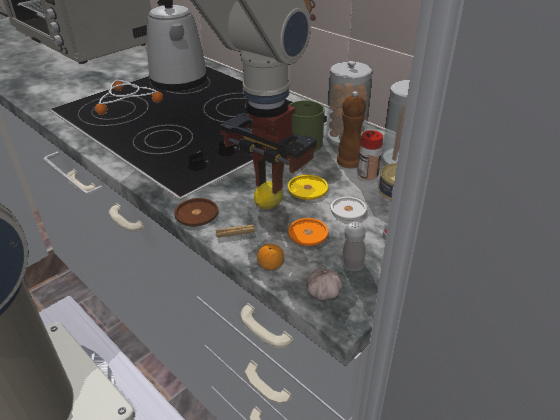

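```bash
python3 - <<'E'
from h import *
p,d=imaging.capture("scene");cv2.imwrite("pics/s3.png",cv2.resize(p[90:240,200:360],None,fx=4,fy=4,interpolation=cv2.INTER_CUBIC))
m=imaging.camera_model("scene");P=cloud(d,m)
for v in range(150,206,4):print(v,P[v,260].round(),P[v,277].round())
E
```

```text
150 [520.  88. 146.] [535.  59. 151.]
154 [543. 113. 118.] [527.  51. 150.]
158 [543. 114. 108.] [524.  48. 144.]
162 [540. 111. 102.] [524.  48. 136.]
166 [538. 109.  94.] [537.  61. 116.]
170 [539. 110.  85.] [542.  67. 102.]
174 [539. 111.  75.] [542.  67.  93.]
178 [537. 110.  67.] [544.  69.  82.]
182 [538. 111.  57.] [546.  71.  72.]
186 [534. 107.  51.] [545.  71.  63.]
190 [525.  98.  50.] [545.  71.  54.]
194 [522.  94.  44.] [546.  72.  43.]
198 [517.  90.  39.] [546.  73.  33.]
202 [515.  88.  32.] [545.  72.  24.]
```

View pics/s3.png

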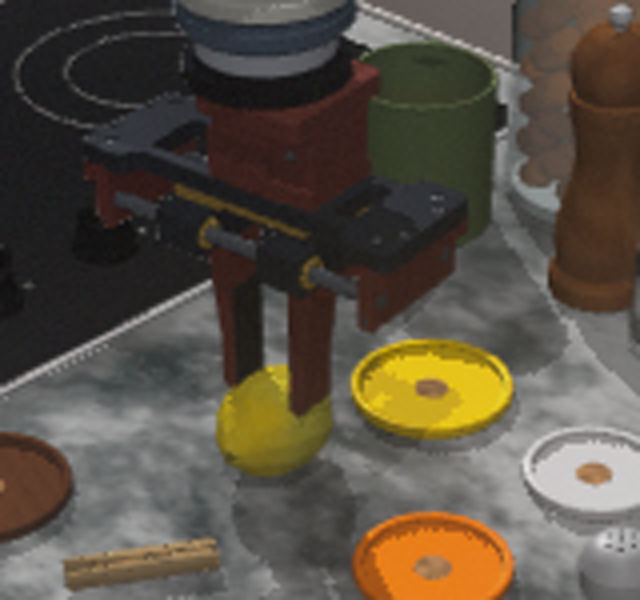

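```bash
python3 - <<'E'
from h import *
def proj(n,X):
    m=imaging.camera_model(n);c=np.linalg.inv(m["world_from_camera"])@[*X,1];q=m["camera_matrix"]@c[:3];return (q[:2]/q[2]).round(1),c[2].round(1)
t=env.get_position();print(t,env.get_qpos().round(3),env.get_wrist_force())
for dz in(0,20,35,80):print(dz,proj("wrist",t+[0,0,dz]),proj("scene",t+[0,0,dz]))
p,d=imaging.capture("wrist");P=cloud(d,imaging.camera_model("wrist"))
for v in range(190,300,8):print(v,P[v,262:300:6,2].round(),P[v,262:300:12,:2].round().tolist())
E
```

```text
[546.92940915  95.51825511   8.97042477] [ 0.152  0.586  1.879 -0.     0.674 -1.549] [-0.87878951 -1.66155133  7.89675613]
0 (array([275.1, 239.1]), np.float64(213.6)) (array([269.3, 202.9]), np.float64(1009.9))
20 (array([275.1, 251.3]), np.float64(194.5)) (array([269.1, 194.8]), np.float64(997.8))
35 (array([275. , 262.2]), np.float64(180.2)) (array([268.9, 188.6]), np.float64(988.7))
80 (array([274.7, 308.4]), np.float64(137.2)) (array([268.3, 169.3]), np.float64(961.4))
190 [-0.  0. -0.  0.  0. -1. -1.] [[515.0, 82.0], [514.0, 90.0], [513.0, 99.0], [512.0, 107.0]]
198 [ 2. 31. 33. 34. 34. 27. -0.] [[521.0, 83.0], [511.0, 90.0], [510.0, 97.0], [518.0, 108.0]]
206 [35. 35. 38. 40. 39. 37. 31.] [[517.0, 84.0], [515.0, 91.0], [513.0, 97.0], [515.0, 105.0]]
214 [40. 41. 42. 41. 41. 40. 40.] [[520.0, 84.0], [518.0, 91.0], [517.0, 98.0], [517.0, 105.0]]
222 [44. 44. 45. 45. 45. 43. 43.] [[523.0, 85.0], [522.0, 92.0], [521.0, 98.0], [521.0, 105.0]]
230 [46. 47. 48. 48. 47. 46. 45.] [[527.0, 86.0], [525.0, 92.0], [525.0, 99.0], [525.0, 106.0]]
238 [49. 50. 49. 51. 49. 48. 46.] [[531.0, 86.0], [530.0, 93.0], [529.0, 99.0], [529.0, 106.0]]
246 [49. 50. 50. 50. 50. 49. 48.] [[535.0, 87.0], [534.0, 93.0], [533.0, 100.0], [533.0, 107.0]]
254 [51. 51. 52. 52. 51. 51. 50.] [[539.0, 87.0], [538.0, 94.0], [537.0, 100.0], [537.0, 107.0]]
262 [52. 53. 52. 53. 52. 51. 49.] [[544.0, 88.0], [543.0, 94.0], [542.0, 101.0], [543.0, 108.0]]
270 [52. 54. 52. 52. 53. 51. 49.] [[549.0, 88.0], [548.0, 95.0], [546.0, 102.0], [547.0, 109.0]]
278 [51. 51. 52. 53. 53. 51. 49.] [[554.0, 89.0], [553.0, 96.0], [552.0, 102.0], [553.0, 110.0]]
286 [48. 50. 51. 51. 50. 48. 45.] [[561.0, 90.0], [559.0, 96.0], [558.0, 103.0], [560.0, 111.0]]
294 [-0. 43. 45. 46. 44. 40. -0.] [[598.0, 92.0], [568.0, 98.0], [567.0, 105.0], [594.0, 119.0]]
```

```bash
python3 - <<'E'
from h import *
env.set_gripper(88);env.servo_line([546,95.5,160])
P=[]
p,d=imaging.capture("wrist");np.save("wo.npy",d)
p2,d2=imaging.capture("scene");np.save("so.npy",d2)
env.set_gripper(0);t=env.get_position();print(t)
m=imaging.camera_model("wrist");p3,d3=imaging.capture("wrist");p4,d4=imaging.capture("scene")
for n,dd,mm in(("wrist open",d,m),("scene open",d2,imaging.camera_model("scene")),("wrist shut",d3,m),("scene shut",d4,imaging.camera_model("scene"))):
    Q=cloud(dd,mm);k=(dd>0)&(abs(Q[...,0]-546)<25)&(abs(Q[...,1]-95)<65)&(Q[...,2]>100)
    q=Q[k];q=q[q[:,2]<250];print(n,len(q),np.percentile(q[:,2],[0,1,3,10]).round(), q[np.argsort(q[:,2])[:4]].round().tolist())
cv2.imwrite("pics/s4.png",np.hstack([cv2.resize(i[a:a+150,b:b+100],None,fx=4,fy=4) for i,a,b in((p4,90,220),(p3,200,225))]))
E
```

```text
[546.01317427  95.49357723 160.02198575]
wrist open 4838 [195. 197. 199. 205.] [[531.0, 138.0, 195.0], [531.0, 139.0, 195.0], [528.0, 144.0, 195.0], [539.0, 139.0, 195.0]]
scene open 650 [196. 198. 199. 203.] [[533.0, 141.0, 196.0], [530.0, 143.0, 197.0], [529.0, 144.0, 197.0], [533.0, 138.0, 197.0]]
wrist shut 2188 [195. 197. 199. 205.] [[535.0, 88.0, 195.0], [535.0, 90.0, 195.0], [535.0, 88.0, 195.0], [534.0, 100.0, 195.0]]
scene shut 445 [198. 200. 201. 205.] [[536.0, 99.0, 198.0], [534.0, 99.0, 198.0], [537.0, 89.0, 199.0], [535.0, 90.0, 199.0]]
```

View pics/s4.png

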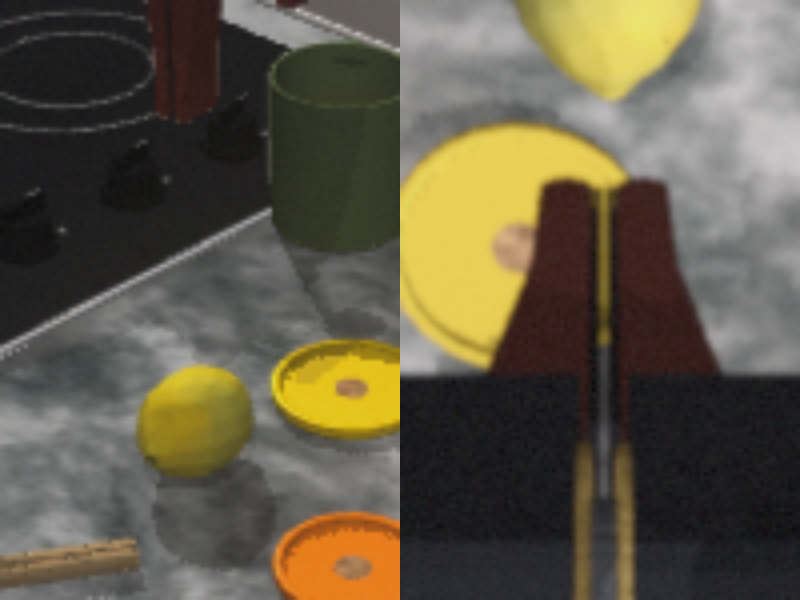

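Both cameras agree that the real fingertips sit about 35 mm above the reported TCP; at a reported z of 160 they are at about 195. I'll touch the bare worktop to get the exact offset.

```bash
python3 - <<'E'
from h import *
o=env.get_tcp_rot();env.set_gripper(0)
env.move_pose([480,20,10],o)
print(env.servo_line([480,20,-45],rate=40,force_limit=5),env.get_position(),env.get_wrist_force())
env.servo_line([480,20,60]);print(env.get_time_s())
E
```

```text
True [479.71425476  19.9744351  -35.76894831] [-0.99995289  0.3066628   8.67641709]
18.1167
```

```bash
sed -i 's/h-19/h-54/g; s/up=160/up=120/g' h.py; python3 - <<'E'
from h import *
phi=np.pi/2+.13
pick([546,95.5],phi,27,20)
if env.get_gripper_width()>45: place([642.3,82],phi,27)
p,_=imaging.capture("wrist");cv2.imwrite("pics/w2.png",p);print(imaging.camera_model("wrist")["world_from_camera"][:3,3],env.get_position())
E
```

```text
pick False 51.82242221767623 52.53618288097373 19.999892871128395 23.4417
place True [642.22183091  82.01859508 -22.91695958] 52.356272870604926
29.5417
[722.6083974   92.99748105 316.5049661 ] [641.41520643  81.90228259 118.77288826]
```

View pics/w2.png

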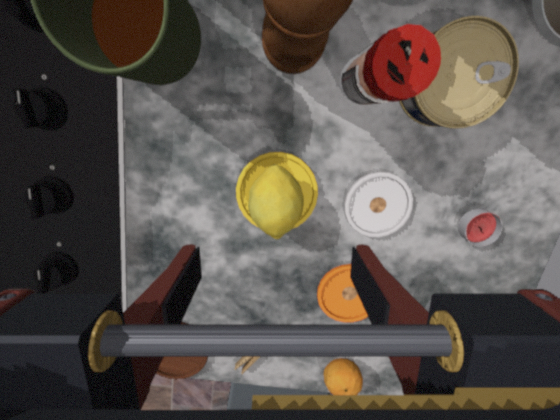

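```bash
python3 - <<'E'
from h import *
m=imaging.camera_model("wrist")
for n,u,v,z in[("tip1",273,165,30),("tip2",277,237,30),("dish",277,191,8),("white",378,205,4),("ora",350,294,4)]:print(n,ray("wrist",u,v,z,m).round(1))
phi=-np.pi/6
pick([524.5,-128],phi,45,20)
p,_=imaging.capture("scene");cv2.imwrite("pics/s5.png",p[60:360,150:500])
E
```

```text
tip1 [677.   89.2  30. ]
tip2 [605.4  75.9  30. ]
dish [647.3  81.3   8. ]
white [645.  -27.4   4. ]
ora [534.5 -19.7   4. ]
pick False 41.1941849250792 41.332945529069235 19.999897048110142 34.225
```

View pics/s5.png

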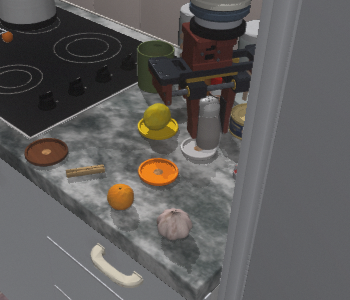

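The lemon sits centred at about (641,82.5) and the shaker is held. I'll carry on.

```bash
python3 - <<'E'
from h import *
place([644.3,-26.5],-np.pi/6,45)
pick([426.5,-28.5],np.pi/2,27,15)
if env.get_gripper_width()>38:
    place([533.5,-18.3],np.pi/2,27)
    pick([439.5,-140],-np.pi/6,28,15)
    if env.get_gripper_width()>45: place([427.8,182.2],-np.pi/6,28)
env.move_pose([300,300,200],env.get_tcp_rot())
p,_=imaging.capture("top");cv2.imwrite("pics/t2.png",cv2.resize(p[145:295,185:385],None,fx=4,fy=4,interpolation=cv2.INTER_CUBIC))
print(env.get_time_s())
E
```

```text
place True [644.32833667 -26.47568716  -4.87739408] 41.21281570911
38.3167
pick False 45.03318358913536 45.18165811318415 15.000020458828658 42.9833
place False [533.35045245 -18.28315367 -22.65828044] 45.00263473247185
47.1333
pick False 53.244765036979686 53.64718150354921 14.999947536271065 51.925
place True [427.82586229 182.23175448 -21.91779472] 53.94628141315868
56.6167
57.4583
```

View pics/t2.png

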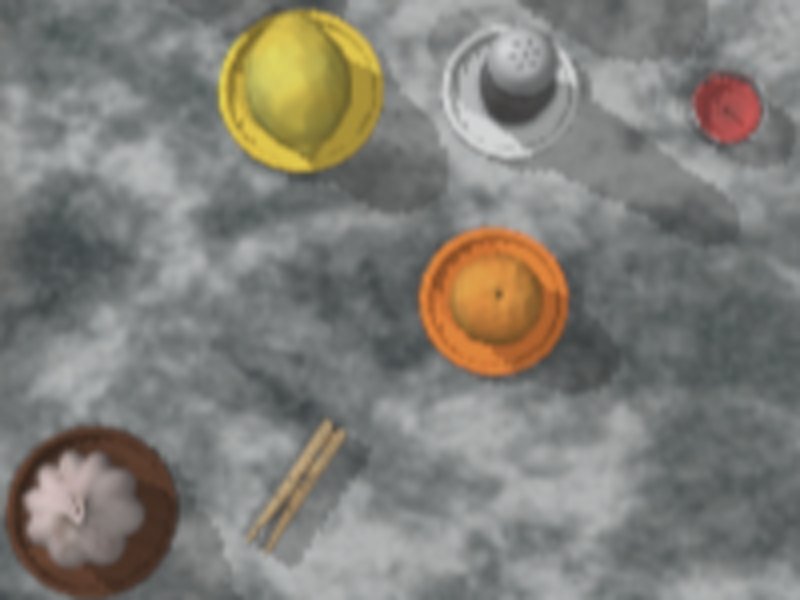

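```bash
python3 - <<'E'
from h import *
f=lambda a,b,z:ray("top",185+a/4,145+b/4,z).round(1)[:2]
print("shaker cap",f(521,57,94),"body shoulder/foot",f(519,104,4)," dot",f(510,92,4))
print("garlic",f(84,508,29),"dot",f(93,511,4));print("mand",f(497,299,24),"dot",f(494,301,4));print("lemon",f(301,84,30),"dot",f(301,91,4))
m=imaging.camera_model("scene");p,d=imaging.capture("scene");P=cloud(d,m);x,y,z=np.moveaxis(P,2,0)
k=(z>15)&(abs(x-644)<45)&(abs(y+26)<45)&(d>0)
for lo in(15,35,55,80):
    q=P[k&(z>lo)&(z<lo+12)];print(lo,len(q),q.mean(0).round(1),q.min(0).round(),q.max(0).round())
cv2.imwrite("pics/s6.png",cv2.resize(p[150:260,160:400],None,fx=3.3,fy=3.3,interpolation=cv2.INTER_CUBIC))
E
```

```text
shaker cap [637.1 -24.3] body shoulder/foot [637.2 -31.4]  dot [643.5 -26.7]
garlic [427.2 182.3] dot [426.1 181.8]
mand [532.3 -18.4] dot [533.9 -18.4]
lemon [639.5  80.8] dot [642.6  81.8]
15 93 [631.7 -38.9  21.2] [622. -50.  15.] [653. -17.  27.]
35 129 [631.8 -37.8  40.8] [621. -50.  35.] [657. -11.  47.]
55 114 [633.1 -35.5  60.9] [623. -47.  55.] [653. -12.  67.]
80 130 [633.7 -33.   86.6] [624. -45.  80.] [653. -14.  92.]
```

View pics/s6.png

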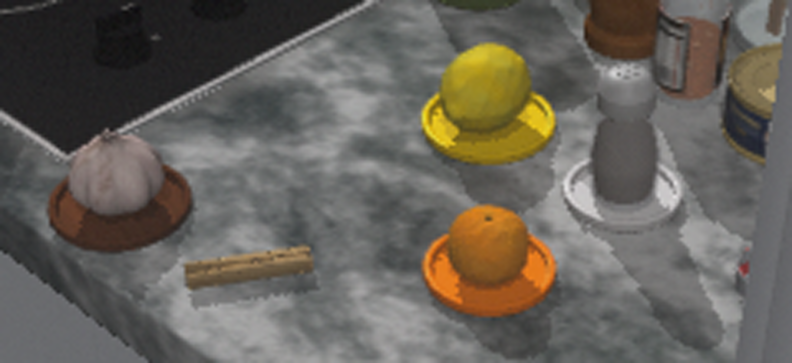

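The crop shows all four things centred inside their rims and upright. The shaker's foot is at about (644,-27), against the coaster centre at (644,-26.5). The peg and tea light haven't moved, so I'm handing in.

```bash
python3 -c "
from plant import env
print(env.close_job())"
```

```text
the job is handed in; nothing more can be done
None
```

I handed the job in at about 57 s, with the salt shaker, lemon, mandarin and garlic each released upright within a few millimetres of the centre of its own coaster or dish, and the peg and tea light not moved; the hand-in returned no verdict.

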